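# Turn the tube rotator's wheel to its loading position

## Task

Turn the spoked wheel of the tube rotator by pushing one plain, ball-ended spoke after another with the fingertips, until the arm that carries the U-shaped tube cradle points straight up, ready for loading, and leave it there. Do not touch the cradle arm itself. The rotator stays standing where it is, and the tube, the vials and the tube rack round it are left alone.

Things in the scene. Friction and masses are not known exactly. Their poses are not given: they have to be found in the camera images.
- rotator: Tube rotator: loose, heavy (about 3 kg) stand. Origin under the middle of its foot on the table. Its own x axis is level and points from the wheel back into the stand (away from the robot when unturned), z up. Foot 170 mm along x, 150 mm along y, top 18 mm high. A white drive head, 64 mm wide and high, 75 mm deep, is centred on the axle 150 mm up; its front is 50 mm behind the plane of the wheel. Below the wheel is only the flat foot.
- wheel_hub (a point): Centre of the wheel: on the axle, in the plane of the spokes, 150 mm above the table and 35 mm in front of (rotator's own -x) the rotator's origin. The wheel stands upright; its axle is level, along the rotator's x axis. The hub is 40 mm across and 20 mm deep. Six arms at every 60 degrees, no rim: five plain round steel spokes 8 mm thick, each ending in a 12 mm ball whose outermost point is 104 mm from the hub centre, and the cradle arm.
- cradle_arm: The sixth arm, which must not be touched: an 8 mm rod with a 28 mm wide, 22 mm deep U-shaped aluminium tube cradle on its end, open outward, its outermost point 97.5 mm from the hub centre. Origin at the hub centre; its own z axis runs outward along the arm (straight up at the goal), x along the axle as for the rotator.
- wheel (a joint): Turning angle of the wheel, rad. 0 (or any whole turn) = cradle arm straight up; grows clockwise as seen from the robot's side (top of the wheel moves toward the rotator's own -y). Plain spokes stand at 60, 120, 180, 240 and 300 degrees clockwise from the cradle arm. It turns freely both ways for two turns from 0; a bearing friction of about 0.12 N m (about 1.5 N at the spoke) keeps it where it is left, without springing back or coasting.
- tube_50: Standing 50 ml tube with a blue cap, 34 mm across, 110 mm tall; origin under its foot. Loose bystander.
- vial_1: Standing capped vial, 22 mm across, 51 mm tall; origin under its foot. Loose bystander.
- vial_2: Standing capped vial, 22 mm across, 51 mm tall; origin under its foot. Loose bystander.
- tube_rack: Blue microtube rack, 62 x 200 mm, 47 mm tall, behind the rotator; origin under its middle. Loose bystander.

How it is judged:
By the outcome, as a careful person would: the job done as asked, in the order asked, and still so for the second after the job is handed in, with the robot touching nothing.
It also fails if it takes over 51 s, if anything falls off the work surface, if the arm or the gripper's body presses on something with over 40 N, if the wrist force passes 120 N, or if a joint passes its speed limit or range.

## Robot

A 6-joint arm with a two-finger parallel gripper is mounted at the origin on a cart in front of the work surface, level with it; the furniture and walls round the work are solid. World frame = base frame: x ahead of the robot, y to its left, z up, the work surface at z = 0. Lengths are in m, angles in degrees, forces in N, time in s.
With the tool pointing down it reaches from about 0.325 to 1 m from the base axis. Payload 5.1 kg.
Tool frame: the origin (TCP) lies midway between the tips of the shut fingers; the grasp point (between the pads) lies 19 mm behind it (manip.grasp_offset is the distance from the TCP to the grasp point, in m); y points along the fingers, z is the direction in which the jaws open and shut, and the axes are right-handed (so a half turn about y gives the same grasp; the last joint's range is limited). The gripper opens to 85 mm and grips with 20 to 120 N. Pads are 22 mm wide; open, the fingers measure 114 mm over their backs; the gripper's body (76 mm by 85 mm) begins 54 mm behind the grasp point. The pads swing forward as they close: fully open they stand 13 mm farther back than shut.
Start: joints at [63.392, 7.093, 94.555, -0, 78.352, -4.733], TCP at [0.242, 0.603, 0.231] pointing down, gripper open.
Joint ranges: [-149.61, 149.61], [-58.7, 133.49], [1.44, 155.28], [-77.14, 257.14], [18.33, 153.61], [-166.67, 166.67]. Speed limits (degrees/s): [147.25, 147.25, 180, 180, 180, 180].

## Interface

Orientations are given as a 3x3 rotation matrix whose columns are the frame's x, y, z axes.
In Python, from bench import manip, imaging gives the robot as it stands.
- The arm moves only by the tool play_rows, never from a script. Its argument "steps" is a list that holds one entry, the list of rows, each a list of 7 numbers: the turn, a rotation vector about the world's x, y, z in degrees, then the shift along the world's x, y, z in m, then the opening, from 0 (shut) to 1 (fully open). In form: [[[wx, wy, wz, x, y, z, hand], ...]]. A call has 1 to 5 rows; each row shifts and turns the commanded pose from where the row before left it; what a row does not reach is not made up. A row lasts 1/12 s, in which the tool goes at most 41.7 mm and 7.16 degrees, less where a joint would pass 70% of its speed; a pose out of reach is approached as far as the arm can. A call is refused whole if a number of a shift passes 0.0417 or a number of a turn 7.16, either way. A call with a gripper value outside its range is refused whole. The fingers move at their own pace and stop on an object; the grip force is fixed at half the most. Time passes only in rows, so rows that do not move let the fingers close. It gives the time, the measured TCP pose, the force and the opening at its end, in the units of the state.
- manip.observe(): the state, without advancing time (a new reading comes with each control period).
- imaging.read_camera(name): name is "scene" or "top" or "wrist"; returns a dict with "frame" (420x560x3 uint8, blue, green, red), "depth" (420x560 float32, m along the optical axis (not along the pixel's ray), 0 where there is no reading), "fx", "fy", "cx", "cy" (pixels), "k1" (the pictures are not rectified: a ray, as slopes to the right and down, at radius r is drawn at 1 + k1 r^2 times it, then the intrinsics apply), "R" (3x3) and "t" (3): a world point X has camera coordinates R X + t. Camera axes: x right, y down, z forward; pixel columns grow to the right and rows downward; lengths in m; the calibration is good to about 2 mm. A picture is of the moment at which its call begins.
- manip.close_job(): hands the job in, once; it reports no verdict.
The state is a dict: "clock": time; "joint_pos": joint angles; "dq": joint speeds; "joint_efforts": joint torques, N m; "tool_pos": TCP position; "eef_rot": TCP orientation; "ft_force": force on the tool from outside, world axes, zero at the start; "moment": the same for the moment, N m; "grip_width": finger opening in m.
Only numpy, scipy, OpenCV 4.12 (cv2) and the standard library are available. Lean on these libraries where they do the work, as an engineer would, in place of code of your own. Each camera call takes 0.05 s, during which the arm holds its last target.

## Working session

There is one attempt and no reset: what is moved stays moved. The work goes in short steps, Python scripts to look and compute and a tool call to move; the robot and the scene stay as the last step left them, time stands still between calls to the robot, and variables do not carry over. Pictures are saved under pics/ and viewed, and the job is handed in when it is done.

Besides the shell and the picture viewer there is one more tool, called as a command line: name --argument value ..., lists and objects as JSON in quotes. play_rows: Moves the arm, as the interface text tells. Its arguments: {"type":"object","properties":{"steps":{"type":"array","items":{"type":"array","items":{"type":"array","items":{"type":"number"}}}}},"required":["steps"]}

```bash
mkdir -p pics; ls
python3 - <<'E'
from bench import manip, imaging
import cv2,numpy as np,pickle
o=manip.observe();print({k:np.round(v,3).tolist() for k,v in o.items()})
for n in ["scene","top","wrist"]:
    d=imaging.read_camera(n);pickle.dump(d,open(f"pics/{n}0.pkl","wb"));cv2.imwrite(f"pics/{n}0.png",d["frame"])
    print(n,d["fx"],d["cx"],d["cy"],d["k1"],np.round(d["R"],3).tolist(),np.round(d["t"],3), np.round(-d["R"].T@d["t"],3))
E
```

```text
pics
{'clock': 0.0, 'joint_pos': [63.393, 7.134, 94.635, -0.002, 78.353, -4.733], 'dq': [0.024, -0.004, -0.216, -0.077, 0.023, 0.059], 'joint_efforts': [0.002, -42.361, -36.545, 0.0, 0.007, 0.0], 'tool_pos': [0.242, 0.603, 0.23], 'eef_rot': [[0.928, -0.001, 0.373], [-0.373, -0.002, 0.928], [-0.0, -1.0, -0.002]], 'ft_force': [-0.103, -0.56, -0.56], 'moment': [-0.042, 0.004, 0.0], 'grip_width': 0.085}
scene 443.6353887260801 275.64586957981635 210.1229473272816 -0.10378236935929185 [[-0.776, -0.631, 0.003], [-0.416, 0.509, -0.753], [0.474, -0.586, -0.658]] [0.263 0.458 0.513] [0.152 0.233 0.682]
top 391.35917604622233 272.43124674383273 202.75337649372827 -0.04367744658535686 [[0.001, -1.0, 0.0], [-0.999, -0.001, -0.042], [0.042, -0.0, -0.999]] [-0.255  0.545  1.   ] [ 0.503 -0.255  1.023]
wrist 347.4121476504102 280.33897829232683 217.1243308634596 0.005923817670839254 [[0.372, 0.928, -0.002], [0.89, -0.356, 0.285], [0.264, -0.108, -0.958]] [-0.649 -0.038  0.378] [0.175 0.63  0.372]
```

View pics/scene0.png

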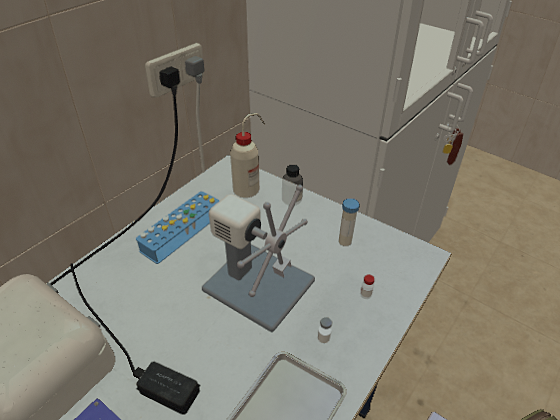

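View pics/top0.png

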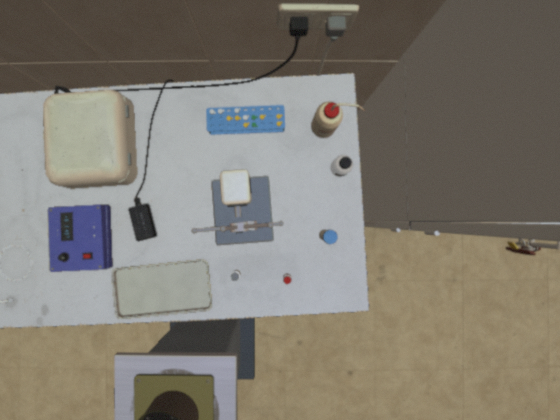

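View pics/wrist0.png

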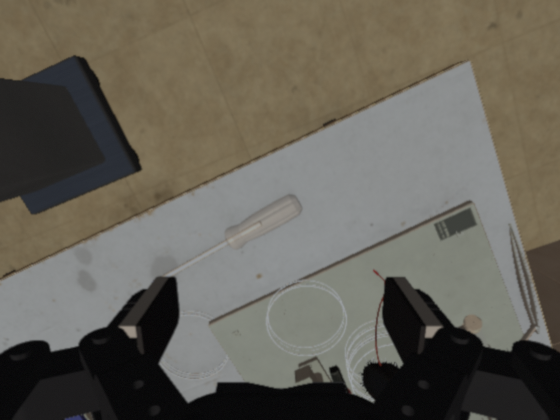

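```bash
cat > h.py <<'E'
import numpy as np,cv2,pickle
def cloud(d):
    v,u=np.mgrid[0:420,0:560]
    K=np.array([[d["fx"],0,d["cx"]],[0,d["fy"],d["cy"]],[0,0,1]])
    p=cv2.undistortPoints(np.stack([u,v],-1).reshape(-1,1,2).astype(np.float64),K,np.array([d["k1"],0,0,0,0.])).reshape(420,560,2)
    z=d["depth"].astype(float)
    c=np.dstack([p[...,0]*z,p[...,1]*z,z])
    P=(c-d["t"])@d["R"]
    P[z==0]=np.nan
    return P
def proj(d,X):
    K=np.array([[d["fx"],0,d["cx"]],[0,d["fy"],d["cy"]],[0,0,1]])
    r,_=cv2.Rodrigues(np.array(d["R"]))
    return cv2.projectPoints(np.array(X,float).reshape(-1,1,3),r,np.array(d["t"],float),K,np.array([d["k1"],0,0,0,0.]))[0].reshape(-1,2)
E
python3 - <<'E'
from h import *
for n,(a,b,c,e) in dict(scene=(170,340,180,400),top=(150,300,180,350)).items():
    d=pickle.load(open(f"pics/{n}0.pkl","rb"));P=cloud(d)
    cv2.imwrite(f"pics/{n}z.png",cv2.resize(d["frame"][a:b,c:e],None,fx=3.5,fy=3.5,interpolation=cv2.INTER_CUBIC))
d=pickle.load(open("pics/top0.pkl","rb"));P=cloud(d)
def show(name,u,v): print(name,(u,v),np.round(P[v,u],3))
show("foot corners?",214,180)
for u,v in [(214,182),(269,178),(272,240),(217,243),(235,188),(330,237),(236,275),(287,280),(195,231),(281,223),(247,119),(300,300)]: show("",u,v)
E
```

```text
foot corners? (214, 180) [ 0.604 -0.104  0.015]
 (214, 182) [ 0.599 -0.104  0.019]
 (269, 178) [ 0.611 -0.246  0.002]
 (272, 240) [ 0.45  -0.254  0.015]
 (217, 243) [ 0.442 -0.113  0.018]
 (235, 188) [ 0.57  -0.174  0.182]
 (330, 237) [ 0.462 -0.389  0.108]
 (236, 275) [ 0.365 -0.165  0.051]
 (287, 280) [ 0.353 -0.291  0.051]
 (195, 231) [ 0.478 -0.089  0.183]
 (281, 223) [ 0.494 -0.274  0.129]
 (247, 119) [ 0.758 -0.19   0.037]
 (300, 300) [ 0.294 -0.326  0.002]
```

View pics/scenez.png

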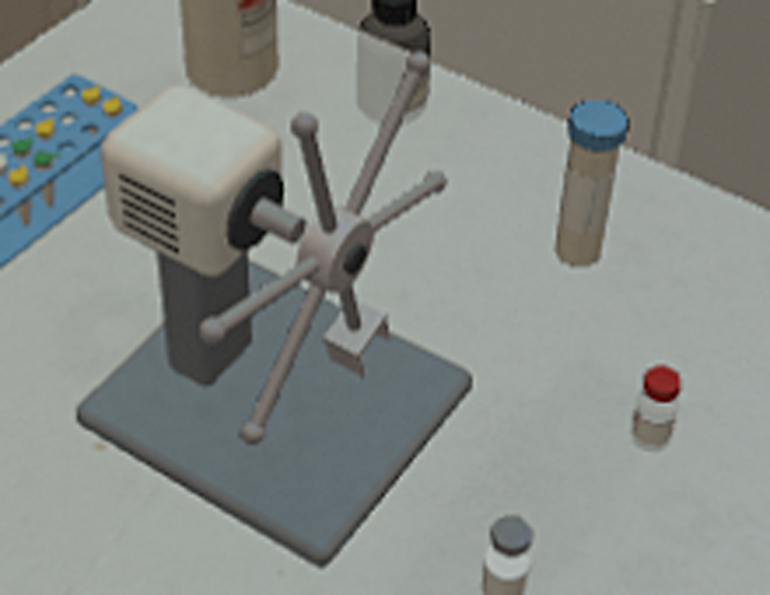

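View pics/topz.png

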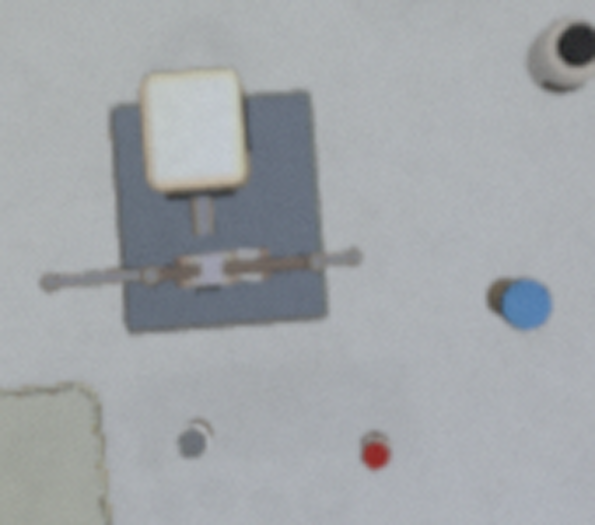

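```bash
cat >> h.py <<'E'
def wheelpts(p,rad=0.098):
    x,y,yaw,th=p  # hub xy; th deg
    ex=np.array([np.cos(yaw),np.sin(yaw),0]);ey=np.array([-np.sin(yaw),np.cos(yaw),0])
    out=[]
    for k in range(6):
        a=np.radians(th+60*k)
        out.append(np.array([x,y,.150])+rad*(np.cos(a)*np.array([0,0,1])-np.sin(a)*ey))
    return np.array(out)
E
python3 - <<'E'
from h import *
from scipy.optimize import least_squares
s=pickle.load(open("pics/scene0.pkl","rb"));t=pickle.load(open("pics/top0.pkl","rb"))
z=lambda L,u,v:np.array(L)/3.5+[u,v]-0.36
# order k=1.. clockwise from cradle: E,D,A,B,C
S=z([(252,433),(211,329),(305,124),(418,62),(435,182)],180,170)
T=z([(48,283),(150,272),(318,261),(357,257)],180,150) # D,A,B,C
def res(q):
    p=[q[0],q[1],q[2],np.degrees(q[3])]
    W=wheelpts(p)
    return np.r_[(proj(s,W[1:])-S).ravel(),(proj(t,W[2:])-T).ravel()]
for th0 in (150,180,210):
    r=least_squares(res,[.48,-.18,0,np.radians(th0)]);print(r.cost,r.x[:2],np.degrees(r.x[2:]))
print(np.round(res(r.x),1).reshape(-1,2))
p=[*r.x[:3],np.degrees(r.x[3])];print(np.round(wheelpts(p),3))
np.save("pose.npy",p)
P=cloud(t)
print("rack"); 
for n,(u,v) in dict(tube=(330,237),v1=(236,275),v2=(287,280)).items():
    q=P[v-3:v+4,u-3:u+4].reshape(-1,3);print(n,np.round(np.nanmedian(q,0),3))
E
```

```text
2.132582917030198 [ 0.48663131 -0.17953768] [  4.58687425 166.17353081]
2.1325829170296315 [ 0.48663131 -0.17953768] [  4.58687466 166.17352964]
2.132582917029115 [ 0.48663131 -0.17953768] [  4.58687448 166.17353019]
[[-0.1 -0.6]
 [ 0.2 -0.1]
 [-0.2 -0.3]
 [-0.1  0.1]
 [-0.1 -0.4]
 [ 0.7 -0.2]
 [ 0.2  1.1]
 [-0.5  0.3]
 [-1.2  0. ]]
[[ 0.489 -0.203  0.055]
 [ 0.481 -0.109  0.082]
 [ 0.479 -0.086  0.177]
 [ 0.485 -0.156  0.245]
 [ 0.492 -0.25   0.218]
 [ 0.494 -0.273  0.123]]
rack
tube [ 0.462 -0.389  0.109]
v1 [ 0.365 -0.165  0.05 ]
v2 [ 0.353 -0.291  0.051]
```

Run:
```python
from h import *
for n in("top","scene"):
    P=cloud(pickle.load(open(f"pics/{n}0.pkl","rb")));
    for y0 in np.arange(-.4,.7,.1):
        m=(P[...,0]>.15)&(P[...,0]<.62)&(P[...,1]>y0)&(P[...,1]<y0+.1)
        if m.sum():print(n,round(y0,1),m.sum(),np.round(np.nanmax(P[m][:,2]),3))
```

```text
top -0.4 5454 0.114
top -0.3 5537 0.228
top -0.2 5640 0.253
top -0.1 5487 0.187
top -0.0 5762 0.052
top 0.1 6576 0.119
top 0.2 5838 0.121
top 0.3 4527 0.066
top 0.4 3934 0.02
scene -0.4 6143 0.112
scene -0.3 6941 0.224
scene -0.2 13037 0.25
scene -0.1 10888 0.184
scene -0.0 7534 0.054
scene 0.1 7000 0.119
scene 0.2 3267 0.119
```

play_rows --steps '[[[0,0,0,0,0,0.03,0],[0,0,0,0,0,0.04,0],[0,0,-2.8,0.011,-0.038,0.02,0],[0,0,-2.8,0.011,-0.038,0,0],[0,0,-2.8,0.011,-0.038,0,0]]]'

```text
clock: 0.57
tool_pos: [0.275, 0.4911, 0.3222]
eef_rot: [[0.863, 0.002, 0.505], [-0.505, 0.003, 0.863], [0.001, -1.0, 0.004]]
ft_force: [0.8, -0.8, 0.3]
grip_width: 0.0258
```

play_rows --steps '[[[0,0,-2.75,0.011,-0.0385,0,0],[0,0,-2.75,0.011,-0.0385,0,0],[0,0,-2.75,0.011,-0.0385,0,0],[0,0,-2.75,0.011,-0.0385,0,0],[0,0,-2.75,0.011,-0.0385,0,0]]]'

```text
clock: 0.98
tool_pos: [0.3294, 0.2971, 0.3198]
eef_rot: [[0.718, 0.0, 0.696], [-0.696, -0.0, 0.718], [0.0, -1.0, -0.0]]
ft_force: [0.1, 0.5, 0.7]
grip_width: 0.0002
```

play_rows --steps '[[[0,0,-2.75,0.011,-0.0385,0,0],[0,0,-2.75,0.011,-0.0385,0,0],[0,0,-2.75,0.011,-0.0385,0,0],[0,0,-2.75,0.011,-0.0385,0,0],[0,0,-2.75,0.011,-0.0385,0,0]]]'

```text
clock: 1.4
tool_pos: [0.3844, 0.1046, 0.3201]
eef_rot: [[0.532, 0.001, 0.847], [-0.847, 0.0, 0.532], [0.0, -1.0, 0.001]]
ft_force: [1.0, 0.3, -0.1]
grip_width: -0.0004
```

play_rows --steps '[[[0,0,-2.75,0.011,-0.0385,0,0],[0,0,-2.75,0.011,-0.0385,0,0],[0,0,-2.75,0.011,-0.0385,0,0],[0,0,-2.75,0.011,-0.0385,0,0],[0,0,-2.75,0.011,-0.0385,0,0]]]'

```text
clock: 1.82
tool_pos: [0.4394, -0.0882, 0.32]
eef_rot: [[0.314, 0.0, 0.949], [-0.949, 0.0, 0.314], [0.0, -1.0, 0.0]]
ft_force: [1.0, -0.0, -0.4]
grip_width: 0.0003
```

play_rows --steps '[[[0,0,-2.75,0.011,-0.0385,0,0],[0,0,-2.75,0.011,-0.0385,0,0],[0,0,-2.75,0.011,-0.0385,0,0],[0,0,-2.75,0.011,-0.0385,0,0],[0,0,-2.75,0.011,-0.0385,0,0]]]'

```text
clock: 2.23
tool_pos: [0.4945, -0.2806, 0.3197]
eef_rot: [[0.079, -0.0, 0.997], [-0.997, 0.0, 0.079], [-0.0, -1.0, -0.0]]
ft_force: [1.0, 0.3, -0.1]
grip_width: -0.0001
```

```bash
cat >> h.py <<'E'
def snap(tag,names=("scene","wrist"),crop=None):
    from bench import imaging,manip
    o=manip.observe();print(o["clock"],np.round(o["tool_pos"],4),np.round(o["eef_rot"],3).tolist(),np.round(o["ft_force"],2),o["grip_width"],np.round(o["joint_pos"],1))
    for n in names:
        d=imaging.read_camera(n);pickle.dump(d,open(f"pics/{n}{tag}.pkl","wb"));f=d["frame"]
        if n=="scene": f=cv2.resize(f[130:350,150:420],None,fx=2.7,fy=2.7,interpolation=cv2.INTER_CUBIC)
        cv2.imwrite(f"pics/{n}{tag}.png",f)
E
python3 -c "
from h import *;snap('1')"
```

```text
2.2333 [ 0.4945 -0.2806  0.3197] [[0.079, -0.0, 0.997], [-0.997, 0.0, 0.079], [-0.0, -1.0, -0.0]] [ 0.95  0.29 -0.09] -0.00012616585669314266 [-35.   -5.5  98.9   0.   86.7 -39.5]
```

View pics/scene1.png

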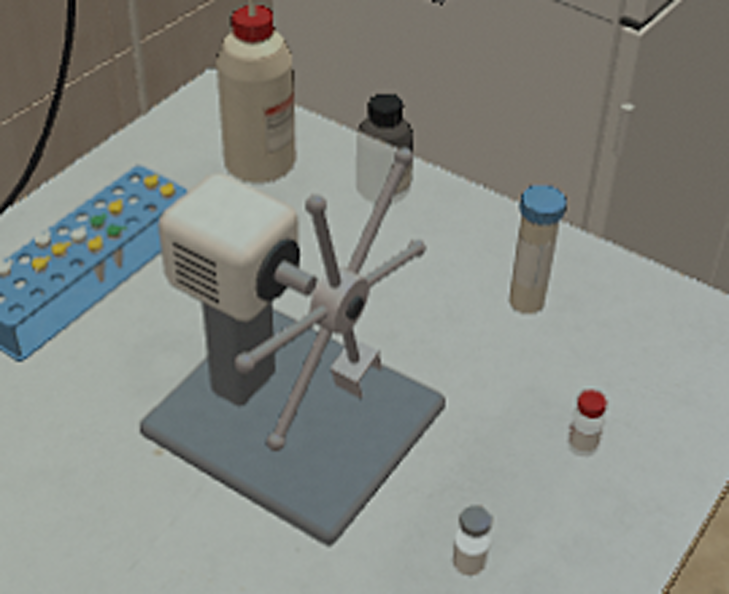

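View pics/wrist1.png

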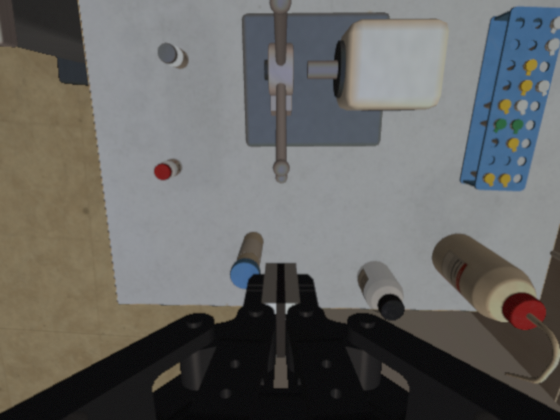

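```bash
python3 -c "
from h import *
for n in ('scene','top'):
  d=pickle.load(open(f'pics/{n}0.pkl','rb'));print(proj(d,[[.4945,-.2806,.32],[.4945,-.2806,.206]]))
d=pickle.load(open('pics/scene1.pkl','rb'));cv2.imwrite('pics/s1f.png',d['frame'])
from bench import imaging
d=imaging.read_camera('top');cv2.imwrite('pics/t1.png',d['frame'])
"
```

```text
[[311.74734621 127.07754279]
 [308.20018027 183.88428544]]
[[286.74559882 224.00468137]
 [284.74268981 223.34007654]]
```

View pics/s1f.png

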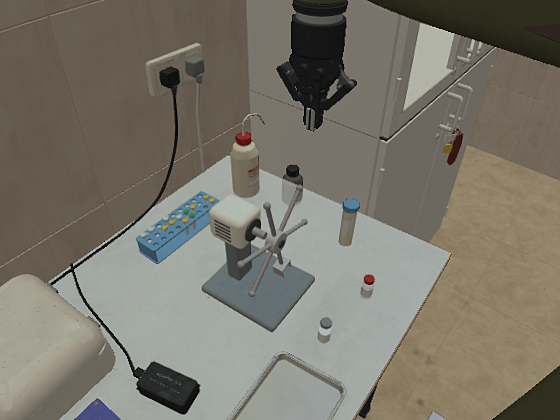

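View pics/t1.png

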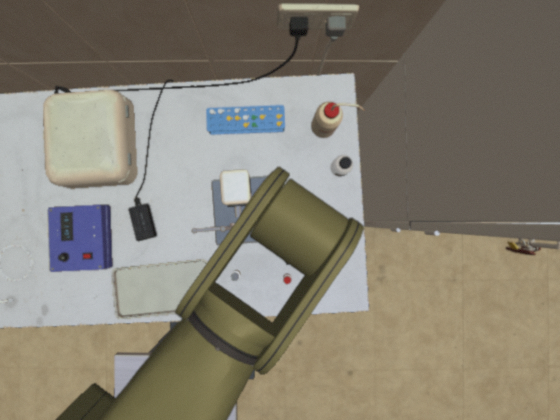

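```bash
cat >> h.py <<'E'
HUB=np.array([.4866,-.1795]);EY=np.array([-.080,.9968])
def tip(phi,r=.082,hw=.011):
    f=np.radians(phi)
    if phi<0: s=.098*np.sin(f)-.006-hw; z=.15+.098*np.cos(f)-.012-.004*min(1,(phi+46)/46)
    else: s=r*np.sin(f)-.004*np.cos(f)-.002*max(0,1-phi/10)-hw; z=.15+r*np.cos(f)+.004*np.sin(f)
    return np.r_[HUB+s*EY,z]
E
python3 -c "
from h import *
L=[-46,-37,-28,-19,-10,0,10,20,30,40,50,60]
p=None
for a in L:
  q=tip(a);print(a,np.round(q,4),'' if p is None else np.round(q-p,4));p=q
"
```

```text
-46 [ 0.4936 -0.2667  0.2061] 
-37 [ 0.4927 -0.2552  0.2155] [-0.0009  0.0115  0.0094]
-28 [ 0.4916 -0.2423  0.223 ] [-0.001   0.0129  0.0075]
-19 [ 0.4905 -0.2282  0.2283] [-0.0011  0.0141  0.0053]
-10 [ 0.4893 -0.2134  0.2314] [-0.0012  0.0148  0.0031]
0 [ 0.488  -0.1964  0.232 ] [-0.0014  0.017   0.0006]
10 [ 0.4867 -0.1802  0.2314] [-0.0013  0.0162 -0.0006]
20 [ 0.4855 -0.1663  0.2284] [-0.0011  0.0139 -0.003 ]
30 [ 0.4845 -0.153   0.223 ] [-0.0011  0.0132 -0.0054]
40 [ 0.4835 -0.141   0.2154] [-0.001   0.0121 -0.0076]
50 [ 0.4827 -0.1304  0.2058] [-0.0008  0.0106 -0.0096]
60 [ 0.482  -0.1217  0.1945] [-0.0007  0.0087 -0.0113]
```

play_rows --steps '[[[0,0,0,0,0,-0.04,0],[0,0,0,0,0,-0.04,0],[0,0,0,0,0,-0.034,0],[0,0,0,0,0,0,0]]]'

```text
clock: 2.72
tool_pos: [0.4903, -0.2746, 0.1972]
eef_rot: [[0.084, -0.012, 0.996], [-0.996, 0.009, 0.084], [-0.01, -1.0, -0.012]]
ft_force: [-1.2, 1.0, -2.4]
grip_width: 0.0001
```

```bash
python3 -c "
from h import *;snap('2')"
```

```text
2.7167 [ 0.4903 -0.2746  0.1972] [[0.084, -0.012, 0.996], [-0.996, 0.009, 0.084], [-0.01, -1.0, -0.012]] [-1.19  1.02 -2.43] 7.673800585313816e-05 [-34.7  -2.1 107.4   0.   75.6 -39.5]
```

View pics/scene2.png

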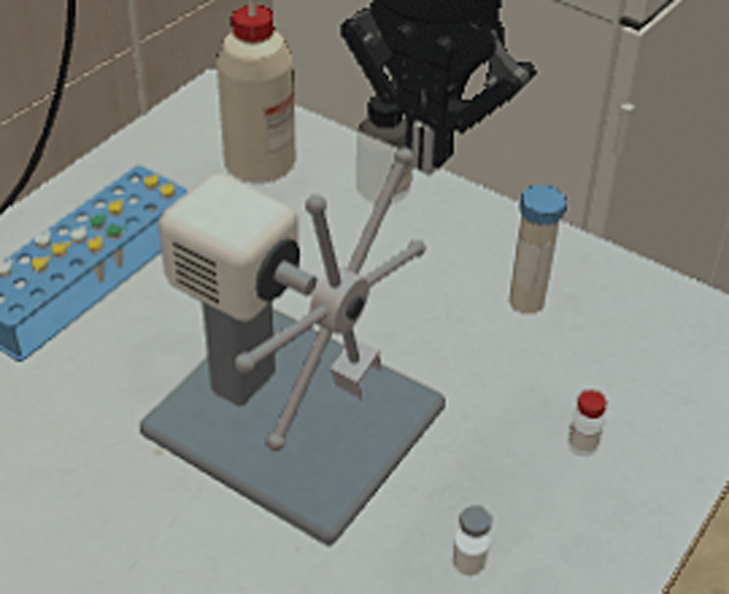

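play_rows --steps '[[[0,0,0,-0.0005,0.007,0,0],[0,0,0,-0.0005,0.007,0,0],[0,0,0,-0.0005,0.006,0.005,0],[0,0,0,-0.0005,0.006,0.0045,0],[0,0,0,0,0,0,0]]]'

```text
clock: 3.23
tool_pos: [0.4944, -0.2529, 0.2207]
eef_rot: [[0.083, 0.007, 0.996], [-0.997, -0.005, 0.083], [0.005, -1.0, 0.006]]
ft_force: [0.7, -1.3, 1.4]
grip_width: -0.0
```

```bash
python3 -c "
from h import *;snap('3')"
```

```text
3.2333 [ 0.4944 -0.2529  0.2207] [[0.083, 0.007, 0.996], [-0.997, -0.005, 0.083], [0.005, -1.0, 0.006]] [ 0.66 -1.34  1.4 ] -3.0277094156612542e-05 [-32.6  -4.8 107.7  -0.   76.7 -37.4]
```

View pics/scene3.png

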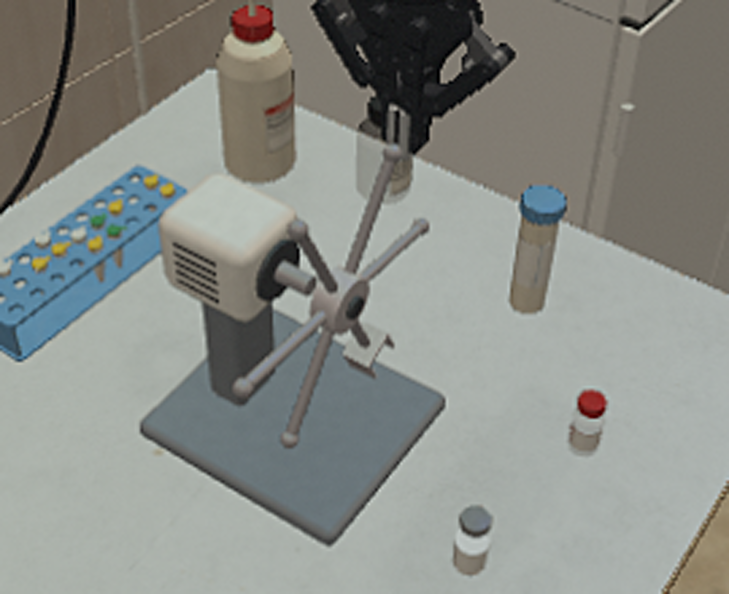

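play_rows --steps '[[[0,0,0,-0.0005,0.0065,0.004,0],[0,0,0,-0.0005,0.0065,0.0035,0],[0,0,0,-0.0005,0.007,0.003,0],[0,0,0,-0.0006,0.007,0.0023,0],[0,0,0,-0.0006,0.0074,0.0016,0]]]'

```text
clock: 3.75
tool_pos: [0.4897, -0.2172, 0.2302]
eef_rot: [[0.082, -0.0, 0.997], [-0.997, 0.0, 0.082], [-0.0, -1.0, -0.0]]
ft_force: [0.6, -1.8, 0.7]
grip_width: -0.0001
```

play_rows --steps '[[[0,0,0,-0.0006,0.0074,0.0015,0],[0,0,0,-0.0007,0.0085,0.0006,0],[0,0,0,-0.0007,0.0085,0,0],[0,0,0,-0.0007,0.0081,0,0],[0,0,0,-0.0006,0.0081,-0.0006,0]]]'

```text
clock: 4.17
tool_pos: [0.4863, -0.1765, 0.2311]
eef_rot: [[0.083, -0.001, 0.997], [-0.997, 0.0, 0.083], [-0.0, -1.0, -0.001]]
ft_force: [1.1, -1.8, -0.6]
grip_width: -0.0
```

```bash
python3 -c "
from h import *;snap('4')"
```

```text
4.1667 [ 0.4863 -0.1765  0.2311] [[0.083, -0.001, 0.997], [-0.997, 0.0, 0.083], [-0.0, -1.0, -0.001]] [ 1.05 -1.8  -0.57] -1.0583882582629036e-05 [-25.9  -9.9 111.3   0.   78.7 -30.6]
```

View pics/scene4.png

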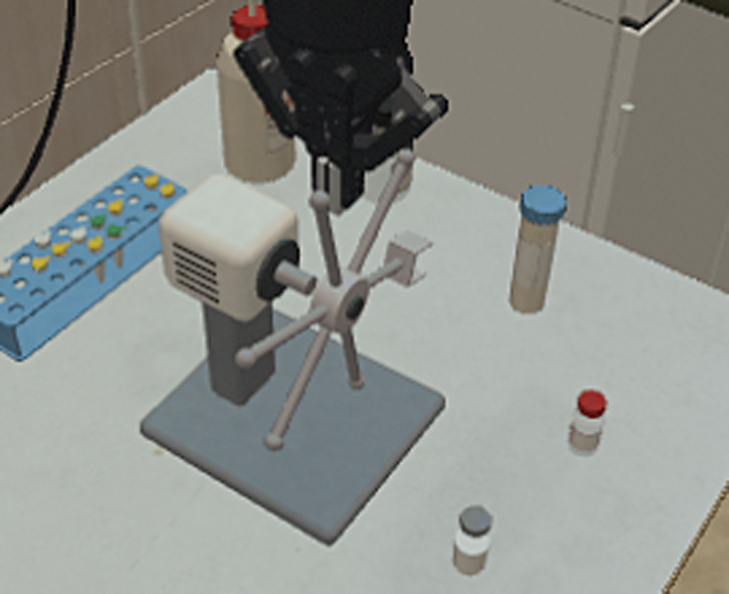

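play_rows --steps '[[[0,0,0,-0.0006,0.007,-0.0015,0],[0,0,0,-0.0006,0.007,-0.0015,0],[0,0,0,-0.0006,0.0066,-0.0027,0],[0,0,0,-0.0005,0.0066,-0.0027,0],[0,0,0,-0.0005,0.006,-0.0038,0]]]'

```text
clock: 4.68
tool_pos: [0.4837, -0.1438, 0.2191]
eef_rot: [[0.082, 0.0, 0.997], [-0.997, -0.0, 0.082], [0.0, -1.0, -0.0]]
ft_force: [-0.0, -0.3, 0.4]
grip_width: -0.0
```

play_rows --steps '[[[0,0,0,-0.0005,0.006,-0.0038,0],[0,0,0,-0.0004,0.0053,-0.0048,0],[0,0,0,0,0,0,0]]]'

```text
clock: 4.93
tool_pos: [0.4823, -0.1316, 0.2094]
eef_rot: [[0.083, -0.002, 0.997], [-0.997, 0.002, 0.083], [-0.002, -1.0, -0.001]]
ft_force: [-1.1, -0.1, 0.3]
grip_width: 0.0002
```

```bash
python3 -c "
from h import *;snap('5')"
```

```text
4.9333 [ 0.4823 -0.1316  0.2094] [[0.083, -0.002, 0.997], [-0.997, 0.002, 0.083], [-0.002, -1.0, -0.001]] [-1.06 -0.09  0.26] 0.0001979918318351992 [-2.150e+01 -1.140e+01  1.147e+02  1.000e-01  7.690e+01 -2.620e+01]
```

View pics/scene5.png

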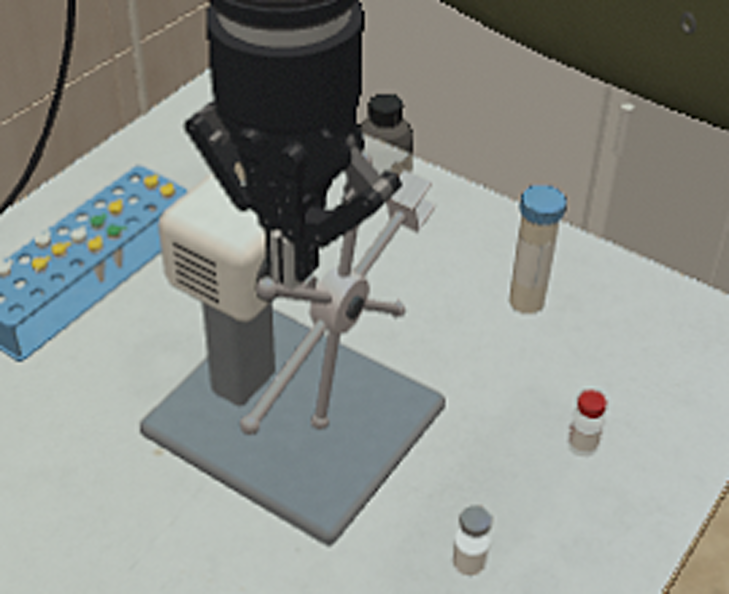

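View pics/wrist5.png

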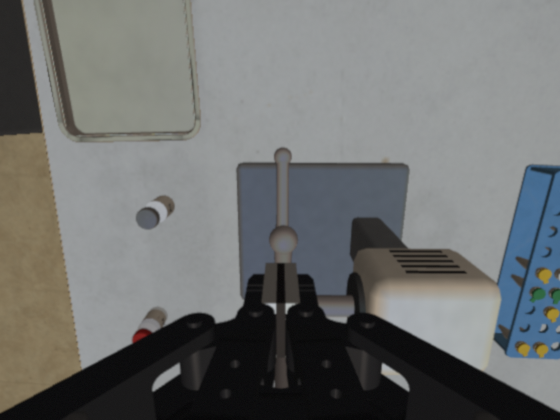

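```bash
cat >> h.py <<'E'
def fitth(d,pts,guess,free=False,scale=2.7,off=(150,130)):
    # pts: {k:(u,v)} crop pixels
    from scipy.optimize import least_squares
    p0=np.load("pose.npy");ks=list(pts);S=np.array([pts[k] for k in ks],float)/scale+off-0.3
    if free: f=lambda q:(proj(d,wheelpts([q[0],q[1],p0[2],q[2]*57.3]))[ks]-S).ravel();x0=[p0[0],p0[1],guess/57.3]
    else: f=lambda q:(proj(d,wheelpts([p0[0],p0[1],p0[2],q[0]*57.3]))[ks]-S).ravel();x0=[guess/57.3]
    r=least_squares(f,x0);print("th",r.x[-1]*57.3,r.x,np.round(r.fun.reshape(-1,2),1).tolist());return r.x[-1]*57.3
E
python3 -c "
from h import *
d=pickle.load(open('pics/scene5.pkl','rb'))
P={4:(265,287),3:(248,425),2:(321,422),1:(399,308)}
fitth(d,P,60);fitth(d,P,60,True)"
```

```text
th 73.32198984324549 [1.27961588] [[0.3, 0.2], [0.4, -0.5], [-0.6, -1.1], [-1.0, -0.3]]
th 73.43777242888562 [ 0.48571937 -0.17891161  1.28163652] [[0.5, 0.5], [0.6, -0.0], [-0.5, -0.6], [-0.8, 0.2]]
```

play_rows --steps '[[[0,0,0,0,0,0.02,0],[0,0,0,0,0,0.025,0],[0,0,0,0,0,0.03,0],[0,0,0,0.002,-0.024,0,0],[0,0,0,0.002,-0.024,0,0]]]'

```text
clock: 5.45
tool_pos: [0.4882, -0.1815, 0.2892]
eef_rot: [[0.084, 0.006, 0.996], [-0.996, -0.002, 0.084], [0.003, -1.0, 0.005]]
ft_force: [-0.2, 0.2, -0.6]
grip_width: 0.0
```

play_rows --steps '[[[0,0,0,0.002,-0.024,0,0],[0,0,0,0.002,-0.024,0,0],[0,0,0,0,0,0,0]]]'

```text
clock: 5.7
tool_pos: [0.4908, -0.2323, 0.2856]
eef_rot: [[0.079, -0.0, 0.997], [-0.997, -0.001, 0.079], [0.001, -1.0, -0.0]]
ft_force: [-1.3, 0.9, -0.3]
grip_width: -0.0001
```

play_rows --steps '[[[0,0,0,0,0,0,0],[0,0,0,0,0,-0.015,0],[0,0,0,0,0,-0.02,0],[0,0,0,0,0,-0.012,0],[0,0,0,0,0,0,0]]]'

```text
clock: 6.12
tool_pos: [0.4893, -0.2273, 0.235]
eef_rot: [[0.083, -0.005, 0.997], [-0.997, 0.004, 0.083], [-0.004, -1.0, -0.005]]
ft_force: [-0.4, 0.8, -0.4]
grip_width: 0.0001
```

```bash
python3 -c "
from h import *;snap('6')"
```

```text
6.1167 [ 0.4893 -0.2273  0.235 ] [[0.083, -0.005, 0.997], [-0.997, 0.004, 0.083], [-0.004, -1.0, -0.005]] [-0.38  0.79 -0.44] 9.328996928980968e-05 [-30.6  -6.9 108.2   0.   79.1 -35.4]
```

View pics/scene6.png

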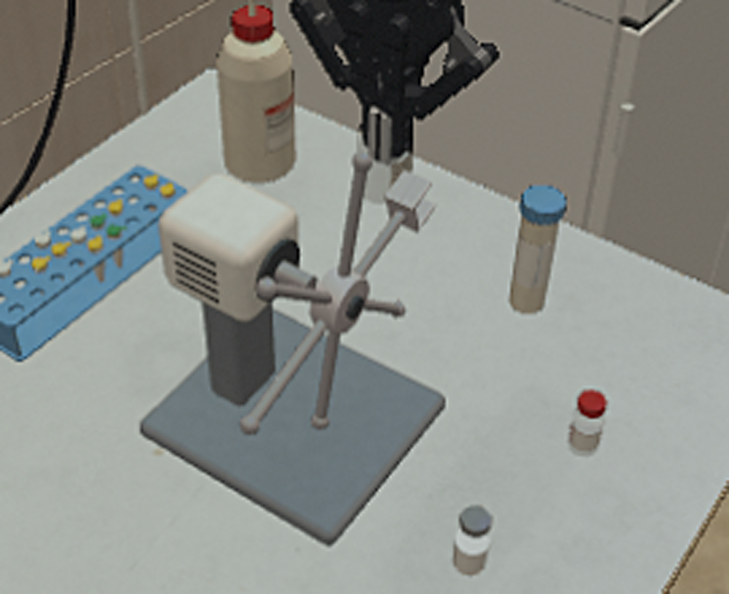

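View pics/wrist6.png

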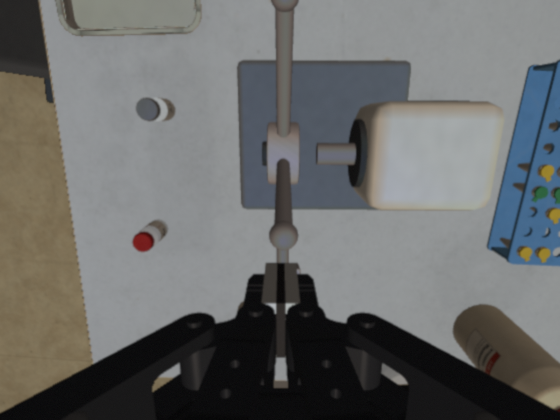

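play_rows --steps '[[[0,0,0,-0.0006,0.008,0,0],[0,0,0,-0.0006,0.008,0,0],[0,0,0,-0.0006,0.008,0,0],[0,0,0,-0.0006,0.008,0,0],[0,0,0,-0.0006,0.008,0,0]]]'

```text
clock: 6.63
tool_pos: [0.4881, -0.1882, 0.2396]
eef_rot: [[0.083, 0.001, 0.997], [-0.997, -0.001, 0.083], [0.001, -1.0, 0.001]]
ft_force: [0.4, -2.2, 0.8]
grip_width: 0.0003
```

play_rows --steps '[[[0,0,0,-0.0006,0.008,0,0],[-3,0,0,-0.0006,0.007,-0.001,0],[-3,0,0,-0.0006,0.007,-0.0015,0],[-3,0,0,-0.0006,0.0066,-0.0025,0],[0,0,0,0,0,0,0]]]'

```text
clock: 7.05
tool_pos: [0.485, -0.1578, 0.2329]
eef_rot: [[0.086, -0.0, 0.996], [-0.984, -0.156, 0.085], [0.155, -0.988, -0.014]]
ft_force: [-0.9, 0.7, -0.4]
grip_width: -0.0001
```

```bash
python3 -c "
from h import *;snap('7')"
```

```text
7.05 [ 0.485  -0.1578  0.2329] [[0.086, -0.0, 0.996], [-0.984, -0.156, 0.085], [0.155, -0.988, -0.014]] [-0.87  0.65 -0.37] -0.00012312089945191014 [-19.5 -12.5 113.6  -8.7  76.  -22.5]
```

View pics/scene7.png

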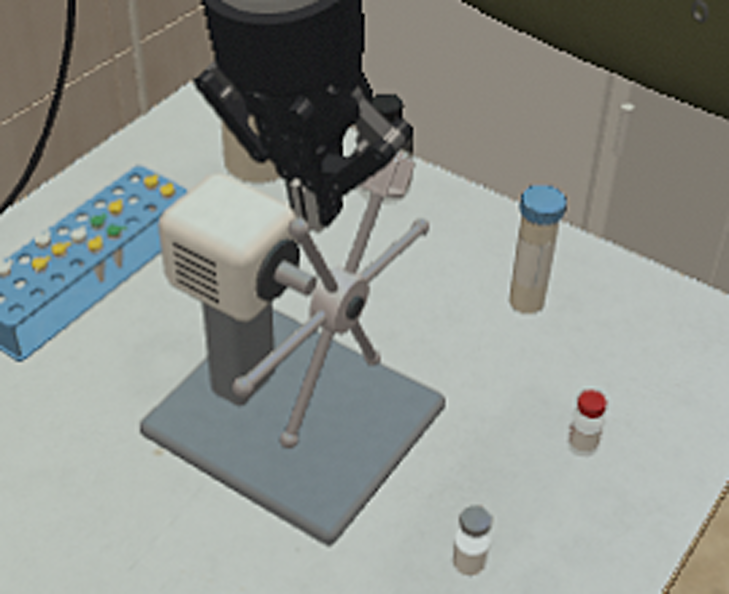

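play_rows --steps '[[[-2.5,0,0,-0.0005,0.0062,-0.004,0],[-2.5,0,0,-0.0005,0.006,-0.0045,0],[-2.5,0,0,-0.0004,0.0056,-0.0048,0],[-2.5,0,0,-0.0004,0.0052,-0.005,0],[0,0,0,0,0,0,0]]]'

```text
clock: 7.57
tool_pos: [0.4831, -0.1365, 0.2141]
eef_rot: [[0.084, -0.002, 0.996], [-0.943, -0.325, 0.079], [0.323, -0.946, -0.029]]
ft_force: [0.3, -0.1, 0.0]
grip_width: -0.0002
```

```bash
python3 -c "
from h import *;snap('8')"
```

```text
7.5667 [ 0.4831 -0.1365  0.2141] [[0.084, -0.002, 0.996], [-0.943, -0.325, 0.079], [0.323, -0.946, -0.029]] [ 0.25 -0.09  0.01] -0.000151712379519512 [-11.9 -13.  117.  -19.4  73.  -11.5]
```

View pics/scene8.png

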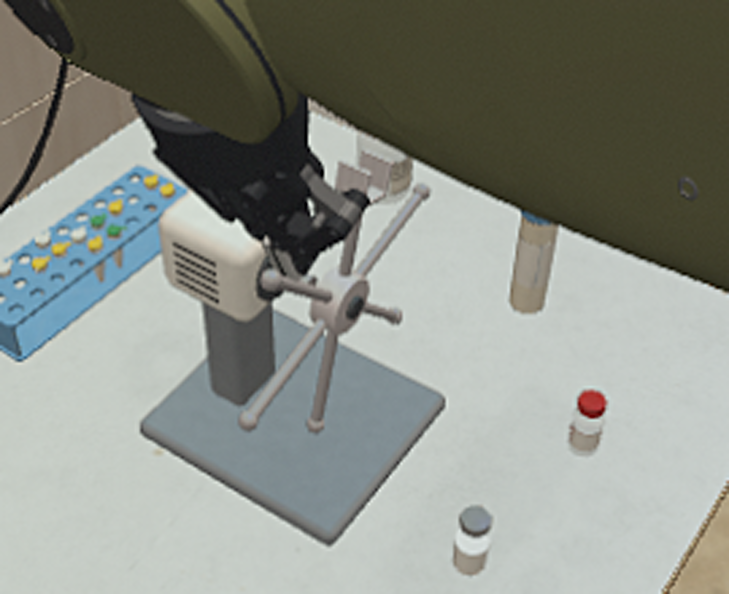

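View pics/wrist8.png

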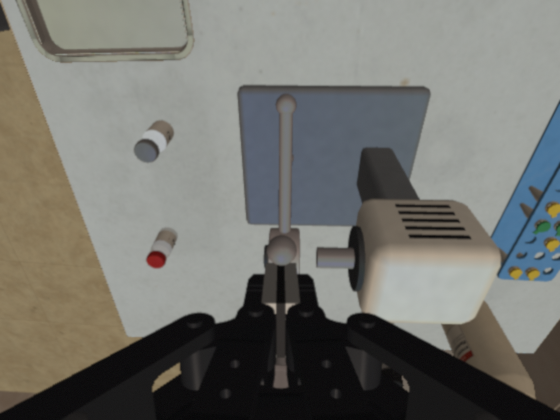

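```bash
python3 -c "
from h import *
d=pickle.load(open('pics/scene8.pkl','rb'))
P={5:(272,280),4:(248,420),3:(316,426),2:(397,317),1:(423,192)}
fitth(d,P,15);fitth(d,P,15,True)
W=wheelpts([*np.load('pose.npy')[:3],14]);print(np.round(W,3))
for a in (44,50,55,60): print(a,tip(a))"
```

```text
th 16.710729369366646 [0.29163577] [[-0.7, -0.8], [-0.3, -0.3], [-0.6, -1.1], [-1.5, -0.9], [-1.0, -0.5]]
th 16.839534685395776 [ 0.48452229 -0.17910105  0.29388368] [[0.2, -0.1], [0.5, 0.5], [0.1, -0.3], [-0.8, -0.1], [-0.1, 0.2]]
[[ 0.489 -0.203  0.245]
 [ 0.494 -0.273  0.177]
 [ 0.492 -0.25   0.082]
 [ 0.485 -0.156  0.055]
 [ 0.479 -0.086  0.123]
 [ 0.481 -0.109  0.218]]
44 [ 0.48315323 -0.13655324  0.2117645 ]
50 [ 0.48266044 -0.13041309  0.20577276]
55 [ 0.48228991 -0.12579624  0.20030988]
60 [ 0.48195887 -0.12167156  0.1944641 ]
```

play_rows --steps '[[[0,0,0,-0.0004,0.0045,-0.0045,0],[0,0,0,-0.0003,0.0043,-0.0045,0],[0,0,0,-0.0003,0.003,-0.0038,0],[0,0,0,0,0,0,0],[0,0,0,0,0,0,0]]]'

```text
clock: 8.08
tool_pos: [0.4823, -0.1255, 0.2021]
eef_rot: [[0.083, -0.001, 0.997], [-0.943, -0.325, 0.078], [0.324, -0.946, -0.028]]
ft_force: [0.1, 0.5, -0.4]
grip_width: 0.0001
```

```bash
python3 -c "
from h import *;snap('9')"
```

```text
8.0833 [ 0.4823 -0.1255  0.2021] [[0.083, -0.001, 0.997], [-0.943, -0.325, 0.078], [0.324, -0.946, -0.028]] [ 0.08  0.52 -0.35] 6.585344121103184e-05 [-10.6 -12.7 117.9 -19.6  72.2  -9.7]
```

View pics/scene9.png

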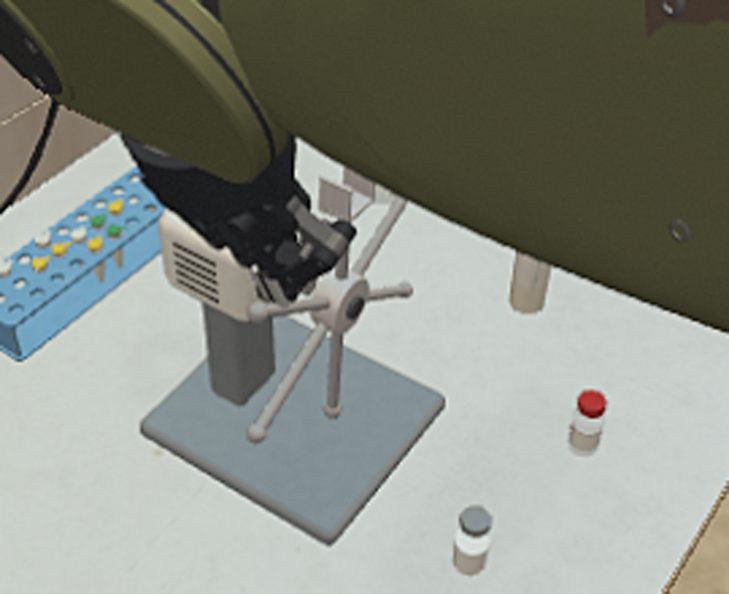

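```bash
python3 -c "
from h import *
d=pickle.load(open('pics/scene9.pkl','rb'))
P={5:(258,311),4:(256,434),3:(332,410),2:(405,290)}
fitth(d,P,5);fitth(d,P,5,True)"
```

```text
th 5.180294139970523 [0.09040653] [[-0.4, -0.2], [-0.3, -0.7], [-0.3, -0.7], [-0.5, -0.4]]
th 5.3318659458514395 [ 0.4853632  -0.17907184  0.09305176] [[0.1, 0.2], [0.1, -0.2], [-0.0, -0.1], [-0.2, 0.2]]
```

play_rows --steps '[[[0,0,0,0,0.001,-0.0016,0],[0,0,0,0,0.001,-0.0016,0],[0,0,0,0,0.001,-0.0016,0],[0,0,0,0,0,0,0],[0,0,0,0,0,0,0]]]'

```text
clock: 8.6
tool_pos: [0.4826, -0.1225, 0.1977]
eef_rot: [[0.083, -0.0, 0.997], [-0.942, -0.325, 0.078], [0.324, -0.946, -0.027]]
ft_force: [0.3, -0.1, 1.2]
grip_width: -0.0003
```

```bash
python3 -c "
from h import *;snap('10')"
```

```text
8.6 [ 0.4826 -0.1225  0.1977] [[0.083, -0.0, 0.997], [-0.942, -0.325, 0.078], [0.324, -0.946, -0.027]] [ 0.29 -0.07  1.21] -0.0003006432123345054 [-10.3 -12.5 118.2 -19.7  71.8  -9.2]
```

View pics/scene10.png

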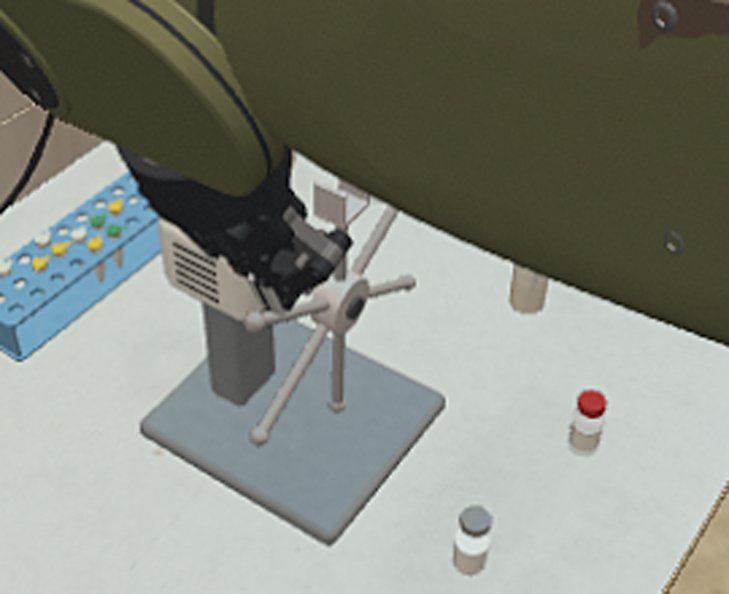

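```bash
python3 -c "
from h import *
d=pickle.load(open('pics/scene10.pkl','rb'))
P={5:(253,321),4:(260,437),3:(337,405),2:(407,282)}
fitth(d,P,5);fitth(d,P,5,True)
f=d['frame'];W=proj(d,wheelpts([*np.load('pose.npy')[:3],1.5]));print(W)
v=cv2.resize(f[205:300,230:310],None,fx=7,fy=6.3,interpolation=cv2.INTER_CUBIC);cv2.imwrite('pics/z10.png',v)"
```

```text
th 1.575428101238067 [0.02749438] [[0.3, -0.2], [-0.6, -0.8], [-0.3, -0.9], [-0.2, -0.4]]
th 1.6700414569113475 [ 0.48554628 -0.17878329  0.02914558] [[0.5, 0.4], [-0.4, -0.2], [-0.1, -0.3], [0.0, 0.1]]
[[276.24438451 194.48052372]
 [303.26771391 192.43282962]
 [300.28055895 233.65619595]
 [274.28447074 278.79740919]
 [245.43572799 290.78186531]
 [243.63500926 248.50282887]]
```

View pics/z10.png

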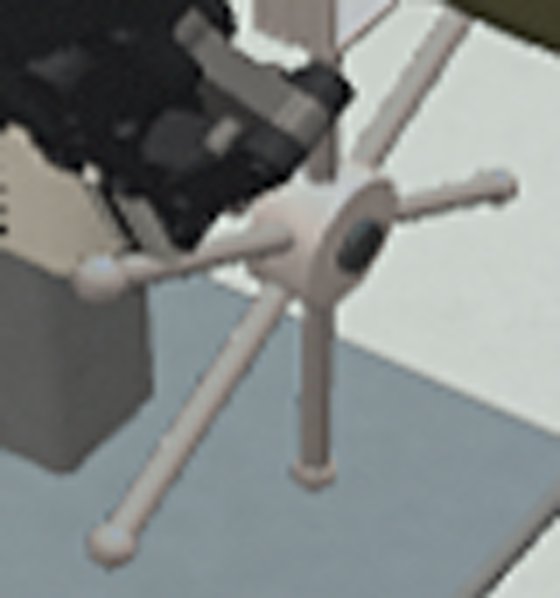

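play_rows --steps '[[[0,0,0,0,0.0005,-0.0008,0],[0,0,0,0,0.0005,-0.0008,0],[0,0,0,0,0,0,0],[0,0,0,0,0,0,0]]]'

```text
clock: 9.03
tool_pos: [0.4826, -0.1216, 0.1962]
eef_rot: [[0.082, -0.0, 0.997], [-0.942, -0.326, 0.078], [0.324, -0.946, -0.027]]
ft_force: [-1.0, 0.1, 0.5]
grip_width: -0.0001
```

play_rows --steps '[[[0,0,0,0,-0.0006,0.001,0],[0,0,0,0,0,0.006,0],[0,0,0,0,0.004,0.012,0],[0,0,0,0,0.008,0.02,0],[0,0,0,0,0.01,0.025,0]]]'

```text
clock: 9.45
tool_pos: [0.4817, -0.0999, 0.2601]
eef_rot: [[0.082, -0.003, 0.997], [-0.943, -0.325, 0.077], [0.324, -0.946, -0.03]]
ft_force: [-0.2, -0.8, -0.8]
grip_width: -0.0002
```

play_rows --steps '[[[0,0,0,-0.005,0.015,0.03,0],[0,0,0,-0.005,0.03,0.02,0],[0,0,0,-0.005,0.035,0,0],[0,0,0,-0.005,0.035,0,0],[0,0,0,-0.005,0.035,0,0]]]'

```text
clock: 9.87
tool_pos: [0.4575, 0.0514, 0.3125]
eef_rot: [[0.081, 0.003, 0.997], [-0.943, -0.325, 0.077], [0.324, -0.946, -0.023]]
ft_force: [0.6, -0.9, -0.3]
grip_width: 0.0002
```

```bash
python3 -c "
from h import *;snap('11',('scene','top','wrist'))"
```

```text
9.8667 [0.4575 0.0514 0.3125] [[0.081, 0.003, 0.997], [-0.943, -0.325, 0.077], [0.324, -0.946, -0.023]] [ 0.61 -0.93 -0.31] 0.00024311907303606117 [ 10.7 -17.3 111.  -18.6  89.8   6.7]
```

View pics/scene11.png

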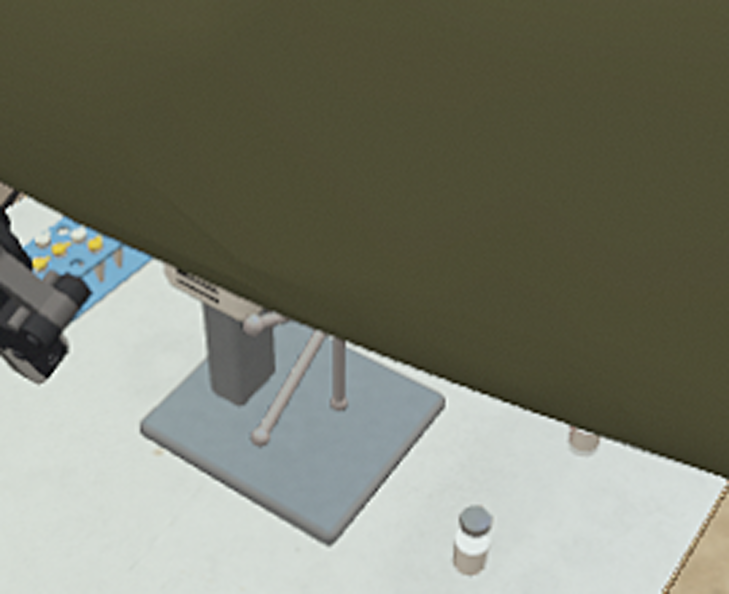

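View pics/top11.png

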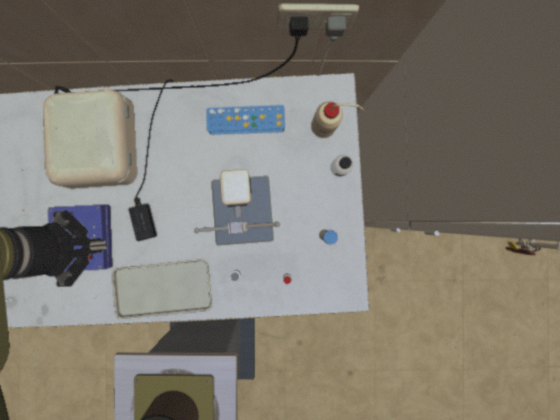

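play_rows --steps '[[[4,0,2,-0.01,0.038,0,0],[4,0,2,-0.01,0.038,0,0],[4,0,2,-0.01,0.038,0,0],[4,0,2,-0.01,0.038,0,0],[3,0,2,-0.01,0.038,0,0]]]'

```text
clock: 10.43
tool_pos: [0.4077, 0.2403, 0.3116]
eef_rot: [[0.251, 0.029, 0.968], [-0.968, 0.007, 0.251], [0.001, -1.0, 0.03]]
ft_force: [0.4, 0.4, -0.4]
grip_width: 0.0003
```

play_rows --steps '[[[0,0,4,-0.011,0.038,0,0],[0,0,4,-0.011,0.038,0,0],[0,0,4,-0.011,0.038,0,0],[0,0,4,-0.011,0.038,0,0],[0,0,4,-0.011,0.038,0,0]]]'

```text
clock: 10.85
tool_pos: [0.3528, 0.4308, 0.3112]
eef_rot: [[0.569, 0.026, 0.822], [-0.822, 0.013, 0.569], [0.004, -1.0, 0.029]]
ft_force: [0.7, -0.6, 0.3]
grip_width: 0.0003
```

play_rows --steps '[[[0,0,4,-0.011,0.038,0,0],[0,0,4,-0.011,0.038,0,0],[0,0,4,-0.011,0.038,0,0],[0,0,0,0,0,0,0],[0,0,0,0,0,0,0]]]'

```text
clock: 11.27
tool_pos: [0.3198, 0.5446, 0.3099]
eef_rot: [[0.727, 0.021, 0.687], [-0.687, 0.016, 0.727], [0.005, -1.0, 0.026]]
ft_force: [-0.0, 1.1, -1.1]
grip_width: -0.0001
```

```bash
python3 -c "
from h import *;snap('12',('scene','top'))
d=pickle.load(open('pics/scene12.pkl','rb'));
t=pickle.load(open('pics/top12.pkl','rb'));cv2.imwrite('pics/tz12.png',cv2.resize(t['frame'][150:300,180:350],None,fx=3.5,fy=3.5,interpolation=cv2.INTER_CUBIC))"
```

```text
11.2667 [0.3198 0.5446 0.3099] [[0.727, 0.021, 0.687], [-0.687, 0.016, 0.727], [0.005, -1.0, 0.026]] [-0.    1.08 -1.11] -9.918766689520847e-05 [54.9  1.8 92.6 -0.5 84.1  8.3]
```

View pics/scene12.png

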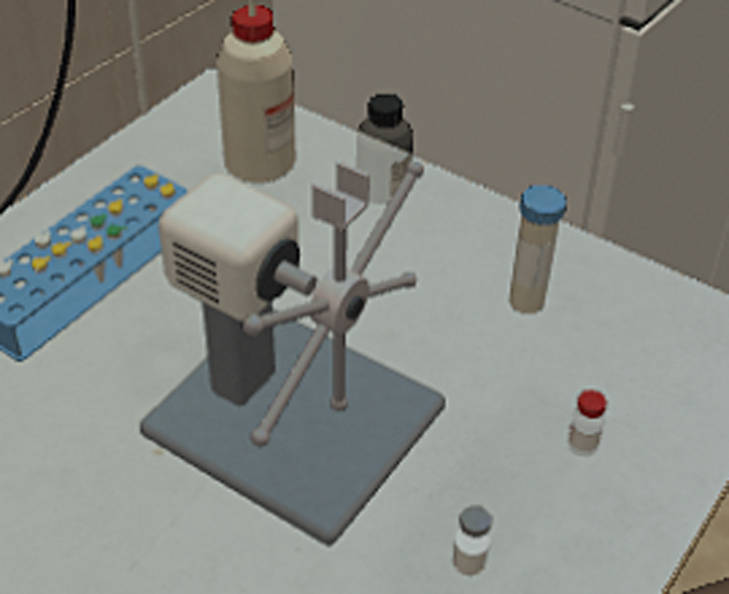

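View pics/tz12.png

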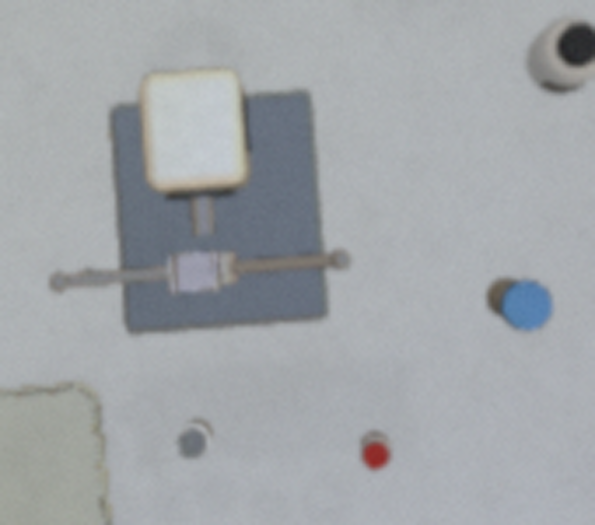

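```bash
python3 -c "
from h import *
d=pickle.load(open('pics/scene12.pkl','rb'));t=pickle.load(open('pics/top12.pkl','rb'))
P={5:(253,324),4:(261,437),3:(340,404),2:(409,280),1:(416,171)}
fitth(d,P,0);fitth(d,P,0,True)
fitth(t,{5:(58,282),1:(340,259)},0,scale=3.5,off=(180,150))
a=pickle.load(open('pics/top0.pkl','rb'))['frame'];b=t['frame'];
v=np.abs(a.astype(int)-b).max(-1)[80:330,200:350];print((v>60).sum(), np.argwhere(v>60)[::15].tolist())
f=d['frame'];z=cv2.resize(f[175:295,235:315],None,fx=5,fy=5,interpolation=cv2.INTER_CUBIC)
for th,c in ((0,(0,255,0)),(3,(0,0,255))):
  for q in proj(d,wheelpts([*np.load('pose.npy')[:3],th])): cv2.circle(z,tuple(int(k) for k in (q-[235,175]+.5)*5),4,c,1)
cv2.imwrite('pics/z12.png',z)"
```

```text
th 0.7146564652623814 [0.01247219] [[-0.0, -0.4], [-0.7, -0.6], [-0.9, -1.0], [-0.7, -0.4], [-0.7, -0.9]]
th 0.7742504408354367 [ 0.48490477 -0.17898439  0.01351222] [[0.6, 0.3], [-0.1, 0.1], [-0.4, -0.3], [-0.1, 0.2], [-0.1, -0.4]]
th -0.040172189549480326 [-0.00070109] [[0.1, -0.1], [-0.1, 0.1]]
26 [[145, 31], [148, 31]]
```

View pics/z12.png

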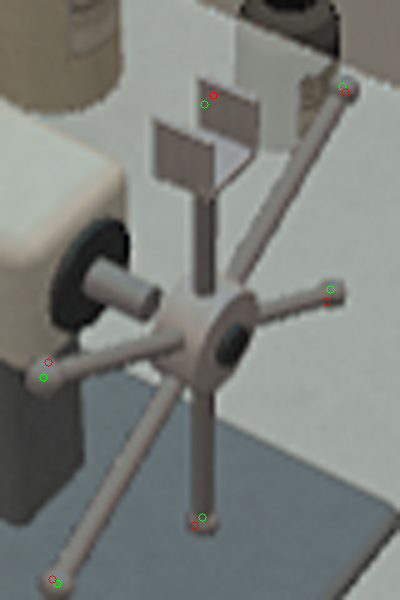

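```bash
python3 -c "
from bench import manip
print(manip.close_job())"
```

```text
the job is handed in; nothing more can be done
None
```

The cradle arm now points straight up, and I have handed the job in at about 11.4 s of the 51 s allowed.

I pushed two plain spokes in turn with the shut fingertips, turning the wheel counter-clockwise as seen from the robot, from about 166° to near 0°. I then drew the arm well clear.

- **Final angle:** the scene camera gave about +0.7° and the top camera about 0.0°. They differ by 0.7°, which is within my pixel-picking error.
- **Forces:** readings at the end of each move stayed around 2–3 N.
- **Cradle arm:** I saw no contact with it in any of the pictures.
- **Surroundings:** in the last pictures the rotator, tube, vials and rack look as they did at the start. The refitted wheel-hub position differs from the start by at most about 2 mm, within calibration error.

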